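Measure the gluing clamp's gap with the taper gauge

TASK

Lift the red-handled taper gauge straight out of its wooden rack and slide its blade, tip first and upright, down between the two wooden plates of the gluing clamp until it drags snugly on both plates and the sprung plate has given way by about 2 mm. Be gentle: do not jam the gauge, and leave the gift box, tape roll and jar where they are. Finish while still gripping the gauge at that depth, so that the maker can read the gap; do not let go.

Things in the scene. Friction and masses are not known exactly. Their poses are not given: they have to be found in the camera images.
- gauge_handle (a point): Centre of the gauge's red handle: 30 mm (x) by 18 mm (y) by 56 mm tall, with a steel blade 90 mm long pointing straight down below it. Axes: z up along the handle, y across the thin side of the blade. At the start the gauge hangs in the rack by the handle's shoulder, this point 124 mm above the bench.
- gauge_tip (a point): Middle of the blade's lower end, 118 mm below the handle's centre, same axes.
- gauge: The loose taper gauge, 0.1 to 0.2 kg; origin at the tip. Its blade is a wedge 20 mm wide (x), thin along y: 2.5 mm thick at the tip, 0.1 mm thicker for each mm up from the tip, 11.5 mm at the handle. Both sides are alike, so a half turn about z makes no difference.
- rack: Fixed light wooden block 75 (x) by 60 (y) by 96 mm tall; origin at the centre of its underside, on the bench. A slot 23 by 14.5 mm goes straight down its middle; the gauge starts in it with its axes along the rack's. Lift the gauge 95 to 100 mm to clear it.
- clamp: Fixed gluing clamp: dark wood base 130 (x) by 200 (y) by 18 mm, steel end blocks, two steel rods along its y, on which the two upright plates ride. Origin at the centre of its underside, z up. The slot between the plates is thin along clamp y and 70 mm long along clamp x; highest point (brass lips) about 140 mm above the bench.
- firm_face (a point): Middle of the top edge of the firm plate's inner face, 130 mm above the bench, where the slot is at its narrowest; above it brass lips flare outward to about 9 mm on each side. Axes as the clamp's; the slot lies on the +y side. Clear depth below this point: 100 mm.
- sprung_face (a point): Middle of the top edge of the sprung plate's inner face, same height, axes as the clamp's; it faces the firm plate. The distance along y from firm_face is the gap: 4 to 7 mm at the start, different each time, changed only by the spring giving way.
- carriage: The clamp's carriage, with the firm plate (carriage_c0: light wood, 70 x 12 x 94 mm, on the -y side of the slot) with its brass lip (carriage_c1) and, across the slot, the sprung plate, alike. Origin at the foot of the firm plate's face. The whole slides lightly (0.3 N) along y, 8 mm either way from the clamp's middle, so the slot centres itself on the blade.
- sprung_plate (a joint): Sprung plate (light wood, 70 x 12 x 94 mm, +y side of the slot): how far it has been pushed back from its rest towards clamp +y, in m: 0 at rest, 0.007 at its stop. It takes 2 N to start it moving, then 2 N more per mm (6 N at 2 mm). Pushing the gauge 10 mm deeper moves it about 1 mm; the drag grows with it, to 5 to 9 N at 2 mm.
- gift_box: Bystander: small kraft box 70 x 60 x 45 mm with dark string, origin under its centre. Leave alone.
- tape_roll: Bystander: roll of brown tape lying flat, 96 mm across, 45 mm high. Leave alone.
- oil_jar: Bystander: amber jar 56 mm across, 70 mm high. Leave alone.
There are look-alikes about, which are no part of the job. Of the things that look like the gauge, the smallest one is meant.

How it is judged:
By the outcome, as a careful person would: the job done as asked, in the order asked, and still so for the second after the job is handed in, while the arm keeps its last pose, push and grip.
It also fails if it takes over 42 s, if anything falls off the work surface, if the arm or the gripper's body presses on something with over 40 N, if the wrist force passes 120 N, or if a joint passes its speed limit or range.

ROBOT

A 6-joint arm with a two-finger parallel gripper is mounted at the origin on the work surface. World frame = base frame: x ahead of the robot, y to its left, z up, the work surface at z = 0. Lengths are in m, angles in rad, forces in N, time in s.
With the tool pointing down it reaches from about 0.4 to 0.925 m from the base axis. Payload 3.4 kg.
Tool frame: the origin (TCP) lies midway between the tips of the shut fingers; the grasp point (between the pads) lies 19 mm behind it; z points along the fingers, y is the direction in which the jaws open and shut (so a half turn about z gives the same grasp; the last joint's range is limited). The gripper opens to 85 mm and grips with 20 to 120 N. Pads are 22 mm wide; open, the fingers measure 114 mm over their backs; the gripper's body (76 mm by 85 mm) begins 54 mm behind the grasp point. The pads swing forward as they close: fully open they stand 13 mm farther back than shut.
Start: joints at [1.262, 0.307, 1.506, -0, 1.328, -0.073], TCP at [0.134, 0.559, 0.231] pointing down, gripper open.
Joint ranges: [-3.12, 3.12], [-1.05, 2.28], [0.14, 2.33], [-1.42, 4.57], [0.1, 2.73], [-2.68, 2.68]. Speed limits (rad/s): [2.57, 2.57, 3.14, 3.14, 3.14, 3.14].

INTERFACE

Orientations are given as [roll, pitch, yaw] about the fixed x, y, z axes, in that order (R = Rz(yaw) Ry(pitch) Rx(roll)).
In Python, from plant import ctrl, eyes gives the robot as it stands. The module is installed in compiled form; this text tells all that it offers.
- The arm moves only by the tool send_rows, never from a script. Its argument "rows" is one flat list of numbers, 5 for each row, row after row: the finger opening in mm, from 0 to 85.4, then the shift along the world's x, y, z in mm, then the turn about the world's z in degrees. In form: [claw, tx, ty, tz, yaw, claw, tx, ty, tz, yaw, ...]. A call has 1 to 10 rows; each row shifts and turns the pose as measured when the row begins; what a row does not reach is not made up. A row lasts 1/10 s, in which the tool goes at most 50 mm and 8.59 degrees, less where a joint would pass 70% of its speed; a pose out of reach is approached as far as the arm can. A call with a gripper value outside its range is refused whole. The fingers move at their own pace and stop on an object; the grip force is fixed at half the most. Time passes only in rows, so rows that do not move let the fingers close. It gives the time, the measured TCP pose, the force and the opening at its end, in the units of the state.
- ctrl.read_state(): the state, without advancing time (a new reading comes with each control period).
- eyes.snapshot(name): name is "side" or "top" or "wrist"; returns the picture (420x560x3 uint8, blue, green, red); there is no depth.
- eyes.camera_model(name): a dict with "fx", "fy", "cx", "cy" (pixels), "position" and "orientation" of the camera in the world; the wrist camera has in their place "mount" (4x4, takes a point from camera to tool coordinates, whose origin is the TCP and whose axes are the flange's). Camera axes: x right, y down, z forward; pixel columns grow to the right and rows downward; lengths in m; the calibration is good to about 2 mm. A picture is of the moment at which its call begins: read the wrist's pose just before it. camera_model takes no time and is no camera call.
- ctrl.sign_off(): hands the job in, once; it reports no verdict.
The state is a dict: "time_s": time; "joint_pos": joint angles; "dq": joint speeds; "joint_torque": joint torques, N m; "tool_pos": TCP position; "eef_rot": TCP orientation; "ft_force": force on the tool from outside, world axes, zero at the start; "torque": the same for the moment, N m; "width": opening from 0.0 (shut) to 1.0 (fully open).
Only numpy, scipy, OpenCV 4.12 (cv2) and the standard library are available. Lean on these libraries where they do the work, as an engineer would, in place of code of your own. Each camera call takes 0.05 s, during which the arm holds its last target.

## Working session

There is one attempt and no reset: what is moved stays moved. The work goes in short steps, Python scripts to look and compute and a tool call to move; the robot and the scene stay as the last step left them, time stands still between calls to the robot, and variables do not carry over. Pictures are saved under pics/ and viewed, and the job is handed in when it is done.

Besides the shell and the picture viewer there is one more tool, called after "Emit:" as name(argument=value, ...) on one line, values as JSON. send_rows: Moves the arm, as the interface text tells. Its arguments: {"type":"object","properties":{"rows":{"type":"array","items":{"type":"number"}}},"required":["rows"]}

```bash
mkdir -p pics; cat > h.py <<'E'
import numpy as np, cv2
from plant import ctrl, eyes
from scipy.spatial.transform import Rotation as R
E
python3 - <<'E'
from h import *
for n in ("side","top","wrist"):
    im=eyes.snapshot(n); cv2.imwrite(f"pics/{n}0.png",im); print(n,eyes.camera_model(n))
print(ctrl.read_state())
E
```

```text
side {'fx': 499.75864486793466, 'fy': 499.75864486793466, 'cx': 277.8959202861901, 'cy': 204.7713093306287, 'position': array([ 0.100868  , -0.77116689,  0.62040619]), 'orientation': array([-2.09919067,  0.01112837, -0.56315127])}
top {'fx': 535.3339884298863, 'fy': 535.3339884298863, 'cx': 283.92101251943194, 'cy': 201.69990054104596, 'position': array([ 0.44568445, -0.01341966,  1.09416718]), 'orientation': array([-3.00220592,  0.01554807, -1.5799202 ])}
wrist {'fx': 347.41849326723997, 'fy': 347.41849326723997, 'cx': 283.293222779996, 'cy': 214.78490744025686, 'mount': array([[-4.07448982e-04, -9.63716455e-01, -2.66927757e-01,
         6.77628856e-02],
       [ 9.99999906e-01, -3.53373557e-04, -2.50618492e-04,
         3.59842041e-04],
       [ 1.47199953e-04, -2.66927834e-01,  9.63716509e-01,
        -1.42959742e-01],
       [ 0.00000000e+00,  0.00000000e+00,  0.00000000e+00,
         1.00000000e+00]])}
{'time_s': 0.15, 'joint_pos': array([ 1.26152388e+00,  3.07447603e-01,  1.50735775e+00, -1.82382790e-05,
        1.32840600e+00, -7.34921252e-02]), 'dq': array([-1.42538809e-03, -1.65241922e-03, -6.03983255e-03, -2.05585482e-03,
       -4.37130165e-05, -5.57621283e-04]), 'joint_torque': array([ 6.68622124e-04, -4.57982254e+01, -2.52218896e+01,  1.72778787e-04,
        8.40244058e-03, -1.35813724e-05]), 'tool_pos': array([0.13418697, 0.55858441, 0.23057192]), 'eef_rot': array([-3.13997702e+00, -1.01204503e-04,  2.90581664e+00]), 'ft_force': array([ 0.33686195, -0.27498247, -1.01961328]), 'torque': array([-0.03257146,  0.03205402,  0.07358314]), 'width': 0.9984979065292209}
```

View pics/side0.png

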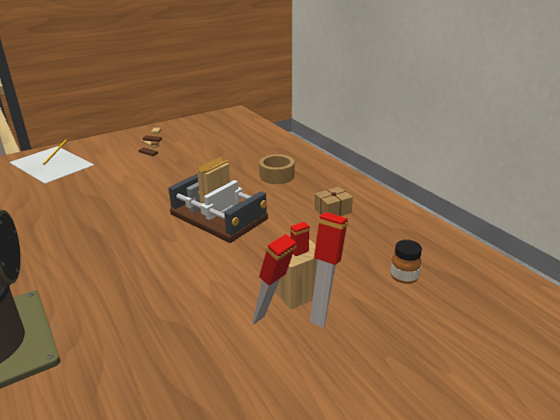

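View pics/top0.png

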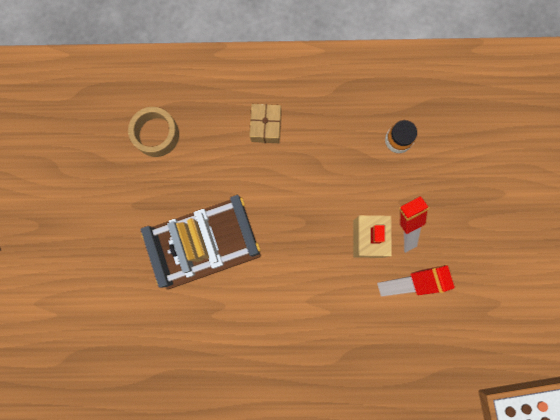

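View pics/wrist0.png

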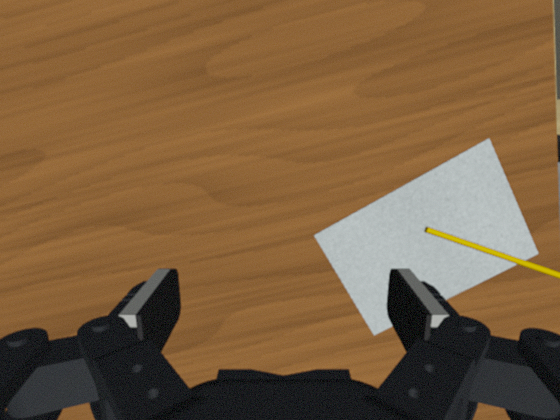

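```bash
cat >> h.py <<'E'
def cam(n):
    m=eyes.camera_model(n)
    if n=="wrist":
        s=ctrl.read_state(); T=np.eye(4); T[:3,:3]=R.from_euler('xyz',s['eef_rot']).as_matrix(); T[:3,3]=s['tool_pos']
        M=T@m['mount']; return m,M[:3,:3],M[:3,3]
    return m,R.from_euler('xyz',m['orientation']).as_matrix(),np.array(m['position'])
def ray(c,uv):
    m,Rm,p=c; d=Rm@np.array([(uv[0]-m['cx'])/m['fx'],(uv[1]-m['cy'])/m['fy'],1.]); return p,d
def onz(c,uv,z):
    p,d=ray(c,uv); return p+d*(z-p[2])/d[2]
def proj(c,X):
    m,Rm,p=c; q=Rm.T@(np.array(X)-p); return np.array([m['fx']*q[0]/q[2]+m['cx'],m['fy']*q[1]/q[2]+m['cy']])
def tri(ca,a,cb,b):
    p,d=ray(ca,a); q,e=ray(cb,b); A=np.stack([d,-e],1); t=np.linalg.lstsq(A,q-p,rcond=None)[0]
    x=p+d*t[0]; y=q+e*t[1]; return (x+y)/2, np.linalg.norm(x-y)
E
python3 - <<'E'
from h import *
im=cv2.imread("pics/top0.png"); a=im[190:310,340:470]; b=im[180:300,135:270]
s=cv2.imread("pics/side0.png"); c=s[205:335,240:360]; d=s[150:245,160:280]
f=lambda x:cv2.resize(x,(400,300),interpolation=cv2.INTER_CUBIC)
cv2.imwrite("pics/crop0.png",np.vstack([np.hstack([f(a),f(b)]),np.hstack([f(c),f(d)])]))
t=cam("top");sd=cam("side")
for uv in [(378,234),(413,214),(433,281)]: print(uv,onz(t,uv,.152))
print(onz(sd,(300,229),.152))
E
```

```text
(378, 234) [ 0.51881474 -0.16482423  0.152     ]
(413, 214) [ 0.55351356 -0.22761952  0.152     ]
(433, 281) [ 0.4362578  -0.25719799  0.152     ]
[ 0.51251586 -0.18040654  0.152     ]
```

View pics/crop0.png

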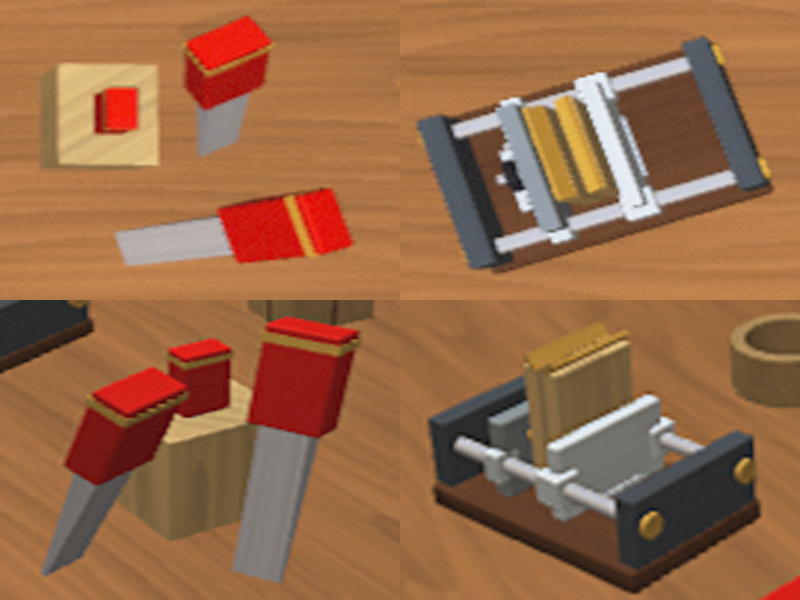

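```bash
python3 - <<'E'
from h import *
t=cam("top");s=cam("side")
for nm,a,b in [("n1top",(414,207),(333.6,218)),("n1tip",(410,250),(317.5,325.4)),("n1hb",(410,231),(327,262)),("n2top",(447,278),(281,244)),("n2tip",(379,289),(257.5,322.8)),("g top",(379,233),(299.5,228)),]:
    print(nm,*tri(t,a,s,b))
# rack top corners at z=.096 from crop
sc=lambda u,v:(340+u/3.077,190+v/2.5)
for uv in [(57,63),(158,63),(160,165),(58,167)]: print(onz(t,sc(*uv),.096))
# masks
im=cv2.imread("pics/top0.png");hsv=cv2.cvtColor(im,cv2.COLOR_BGR2HSV)
m=((hsv[...,0]<6)&(hsv[...,1]>200)&(hsv[...,2]>215)).astype(np.uint8); m[:, :360]=0;m[:,395:]=0
c=max(cv2.findContours(m,0,2)[0],key=cv2.contourArea); r=cv2.minAreaRect(c); print(r)
for p in cv2.boxPoints(r): print(p,onz(t,p,.152))
print(onz(t,r[0],.152))
E
```

```text
n1top [ 0.55815984 -0.22065347  0.18068087] 0.009576917895523973
n1tip [ 0.49894707 -0.25469695 -0.00419106] 0.003079936277392889
n1hb [ 0.52962764 -0.2325499   0.10686907] 0.005559549270109994
n2top [ 0.43289141 -0.2629673   0.20089813] 0.019346537622458873
n2tip [ 0.41868151 -0.18852156 -0.00891532] 0.0020024867466645704
g top [ 0.52080003 -0.16767714  0.14428168] 0.0008457018489437363
[ 0.55877402 -0.13863562  0.096     ]
[ 0.55810574 -0.19990501  0.096     ]
[ 0.48213339 -0.19829903  0.096     ]
[ 0.48125353 -0.13703089  0.096     ]
((379.0, 233.0), (16.0, 8.0), 90.0)
[375. 225.] [ 0.5347431  -0.16008397  0.152     ]
[383. 225.] [ 0.53459383 -0.17413987  0.152     ]
[383. 241.] [ 0.50643186 -0.1731605   0.152     ]
[375. 241.] [ 0.50657398 -0.15916256  0.152     ]
[ 0.52055647 -0.16663657  0.152     ]
```

```bash
python3 - <<'E'
from h import *
t=cam("top")
B=lambda u,v:(135+(u-400)*.3375,180+v*.4)
for nm,u,v,z in [("slotA",548,98,.14),("slotB",590,195,.14),("base1",420,117,.04),("base2",690,40,.04),("base3",770,185,.04),("base4",475,268,.04)]:
    print(nm,B(u,v),onz(t,B(u,v),z))
# n1 left edges
sc=lambda u,v:(340+u/3.077,190+v/2.5)
for uv,z in [((185,45),.185),((190,105),.11),((185,70),.17),((200,155),0)]: print(onz(t,sc(*uv),z))
E
```

```text
slotA (184.95, 219.2) [0.54995281 0.1783486  0.14      ]
slotB (199.125, 258.0) [0.48031044 0.15191351 0.14      ]
base1 (141.75, 226.8) [0.5466484  0.28415383 0.04      ]
base2 (232.875, 196.0) [0.60637318 0.10334287 0.04      ]
base3 (259.875, 254.0) [0.49059975 0.04977708 0.04      ]
base4 (160.3125, 287.2) [0.42794266 0.2444624  0.04      ]
[ 0.56027835 -0.19866224  0.185     ]
[ 0.52529964 -0.21517624  0.11      ]
[ 0.54473322 -0.20103507  0.17      ]
[ 0.49346587 -0.24269144  0.        ]
```

Emit:
send_rows(rows=[60,40,-25,16,2,60,40,-25,16,2,60,40,-25,16,2,60,40,-25,16,2,60,38,-30,16,2,60,36,-34,10,2,60,34,-36,0,2,60,30,-40,0,0,60,25,-43,0,0,60,25,-43,0,0])

```text
time_s: 1.15
tool_pos: [0.4813, 0.2323, 0.3188]
eef_rot: [-3.136, -0.0, -3.109]
ft_force: [0.6, 1.1, -0.1]
width: 0.701
```

```bash
python3 - <<'E'
from h import *
s=ctrl.read_state();print(s['time_s'],s['tool_pos'],np.degrees(s['eef_rot']),s['width'],s['joint_pos'])
E
```

```text
1.15 [0.48130441 0.23228184 0.31882209] [-1.79706717e+02 -1.87649807e-02 -1.78112494e+02] 0.7007349160515717 [ 0.37387693  0.1948181   1.44201495 -0.0047243   1.50678053 -1.22955644]
```

Emit:
send_rows(rows=[60,17,-34,0,0,60,16,-30,0,0,60,0,0,0,-1,60,0,0,0,0])

```text
time_s: 1.55
tool_pos: [0.5178, 0.159, 0.3173]
eef_rot: [-3.134, -0.002, -3.137]
ft_force: [-0.3, 0.7, -0.2]
width: 0.701
```

```bash
python3 - <<'E'
from h import *
s=ctrl.read_state();np.savez("w1.npz",p=s['tool_pos'],r=s['eef_rot']);im=eyes.snapshot("wrist");cv2.imwrite("pics/w1.png",im)
print(s['time_s'],s['tool_pos'],np.degrees(s['eef_rot']),s['width'])
E
```

```text
1.55 [0.5177746  0.15896613 0.31725436] [-1.79553731e+02 -1.07224318e-01 -1.79712249e+02] 0.7013941929731509
```

View pics/w1.png

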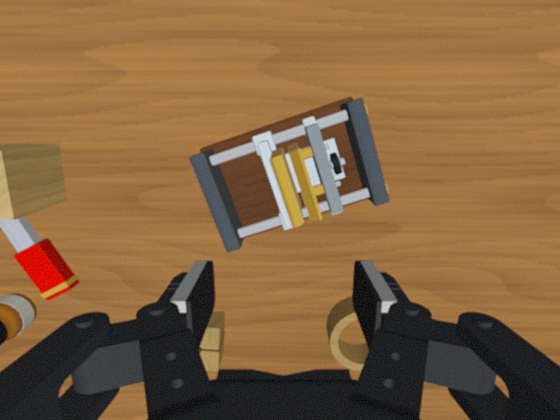

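```bash
python3 - <<'E'
from h import *
im=cv2.imread("pics/w1.png");a=im[95:255,185:395]
cv2.imwrite("pics/w1c.png",cv2.resize(a,(787,600),interpolation=cv2.INTER_CUBIC))
E
```

```text
(no output)
```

View pics/w1c.png

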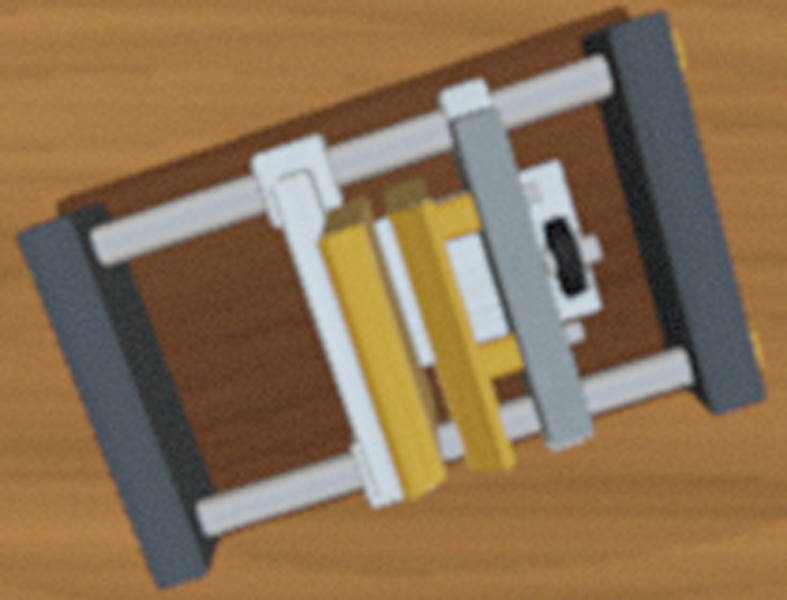

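```bash
cat >> h.py <<'E'
def wcam(f):
    d=np.load(f); m=eyes.camera_model("wrist"); T=np.eye(4); T[:3,:3]=R.from_euler('xyz',d['r']).as_matrix(); T[:3,3]=d['p']; M=T@m['mount']; return m,M[:3,:3],M[:3,3]
E
python3 - <<'E'
from h import *
w=wcam("w1.npz"); C=lambda u,v:(185+u*210/787,95+v*160/600)
def seg(a,b,z):
    A=onz(w,C(*a),z);B=onz(w,C(*b),z);d=B-A;print(A,B,np.degrees(np.arctan2(d[1],d[0])),np.linalg.norm(d))
seg((95,245),(610,75),.06);seg((200,518),(690,365),.06)
seg((370,200),(445,480),.13);seg((388,190),(475,470),.13)
seg((20,235),(160,588),.05);seg((665,12),(765,400),.05)
seg((475,110),(575,445),.1);
t=cam("top")
B=lambda u,v:(135+(u-400)*.3375,180+v*.4)
for u,v in [(546,105),(582,198),(553,98),(596,193)]: print(onz(t,B(u,v),.13))
E
```

```text
[0.49620306 0.07341522 0.06      ] [0.44549092 0.22821852 0.06      ] 108.1383201303363 0.16289806890364805
[0.58391622 0.10299676 0.06      ] [0.53246246 0.25787853 0.06      ] 108.37716590740192 0.16320493830963834
[0.47662605 0.15802904 0.13      ] [0.54950628 0.17824515 0.13      ] 15.503380512780858 0.07563212786357637
[0.47414605 0.16250721 0.13      ] [0.54669523 0.18610888 0.13      ] 18.020721172315927 0.07629169697063999
[0.49436351 0.04785986 0.05      ] [0.6121814 0.0873275 0.05     ] 18.520260147215506 0.12425276800642804
[0.42722078 0.24535205 0.05      ] [0.54585638 0.28527405 0.05      ] 18.598573226843836 0.12517256728363182
[0.4551399  0.18582103 0.1       ] [0.54778985 0.21688444 0.1       ] 18.535119905410085 0.09771871933641275
[0.54595051 0.18150188 0.13      ]
[0.47857475 0.15848121 0.13      ]
[0.55101242 0.17728521 0.13      ]
[0.48206901 0.15001635 0.13      ]
```

Emit:
send_rows(rows=[60,0,-46,0,0,60,0,-46,0,0,60,0,-46,0,0,60,0,-46,0,0,60,0,-46,0,0,60,0,-46,0,0,60,0,-40,0,0,60,0,-10,0,0,60,0,0,0,0])

```text
time_s: 2.5
tool_pos: [0.5157, -0.1625, 0.3165]
eef_rot: [-3.139, -0.001, -3.109]
ft_force: [0.1, 0.3, -0.5]
width: 0.704
```

```bash
python3 - <<'E'
from h import *
s=ctrl.read_state();np.savez("w2.npz",p=s['tool_pos'],r=s['eef_rot']);im=eyes.snapshot("wrist");cv2.imwrite("pics/w2.png",im)
print(s['time_s'],s['tool_pos'],np.degrees(s['eef_rot']),s['width'])
E
```

```text
2.5 [ 0.5157434  -0.16250245  0.31653288] [-1.79844076e+02 -6.73949924e-02 -1.78124790e+02] 0.7038073557847181
```

View pics/w2.png

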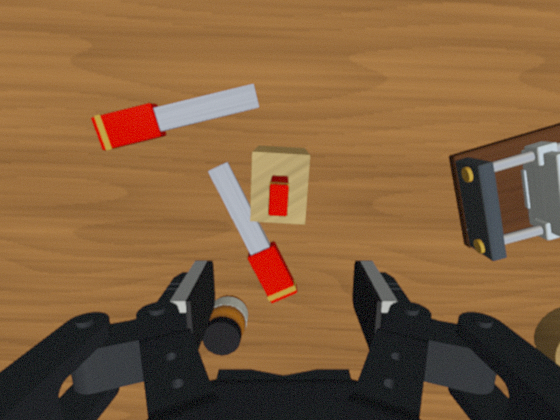

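```bash
python3 - <<'E'
from h import *
w=wcam("w2.npz");t=cam("top");s=cam("side")
for a,b in [((297,290),(400.1,208)),((269,302),(421,197)),((297,290),(400.5,215))]: print(*tri(w,a,t,b))
im=cv2.imread("pics/w2.png");hsv=cv2.cvtColor(im,cv2.COLOR_BGR2HSV)
m=((hsv[...,0]<6)&(hsv[...,1]>200)&(hsv[...,2]>200)).astype(np.uint8); m[:, :262]=0;m[:,300:]=0;m[:170]=0;m[225:]=0
c=max(cv2.findContours(m,0,2)[0],key=cv2.contourArea); r=cv2.minAreaRect(c); print(r,cv2.boundingRect(c))
for p in cv2.boxPoints(r): print(p,onz(w,p,.152))
print(onz(w,r[0],.152), tri(w,r[0],t,(379,233)))
a=im[135:310,200:320]
cv2.imwrite("pics/w2c.png",cv2.resize(a,None,fx=3.4,fy=3.4,interpolation=cv2.INTER_CUBIC))
E
```

```text
[ 0.53875089 -0.16447891  0.30141904] 0.024271755590762827
[ 0.55196115 -0.18736188  0.29904161] 0.04290213153510347
[ 0.52799617 -0.16341161  0.31841513] 0.01893995452282961
((278.2506103515625, 199.98753356933594), (16.67916488647461, 29.513134002685547), 2.8624050617218018) (270, 185, 18, 31)
[269.1845  214.30923] [ 0.53300932 -0.17503494  0.152     ]
[270.65833 184.83292] [ 0.50555074 -0.17430368  0.152     ]
[287.3167  185.66583] [ 0.50581603 -0.15934105  0.152     ]
[285.8429  215.14215] [ 0.53329464 -0.15972247  0.152     ]
[ 0.51925883 -0.16709921  0.152     ] (array([ 0.52080716, -0.16736422,  0.14622587]), np.float64(0.0005847780599370678))
```

View pics/w2c.png

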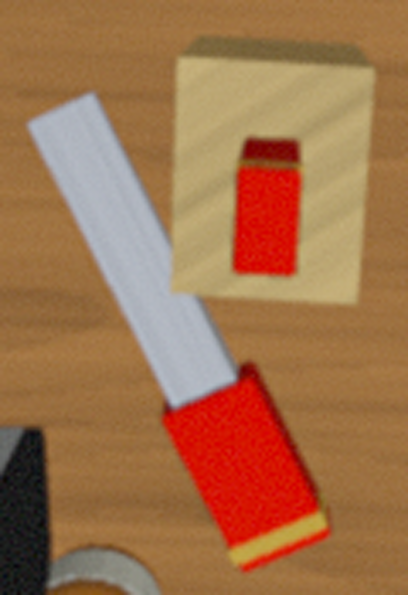

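```bash
python3 - <<'E'
from h import *
w=wcam("w2.npz");t=cam("top");s=cam("side")
for n,a,b,c in [("tip",(218,167),(408,250),(317.5,325.4)),("junc",(259,250),(410,231),(327,263)),("top",(283,298),(414,207),(333.6,218)),
  ("n2tip",(257,96),(379,289),(257.5,323)),("n2j",(157,119),(413,284),(267,281)),("n2top",(98,132),(446,279),(281,244))]:
    print(n,tri(w,a,t,b),tri(w,a,s,c),tri(t,b,s,c))
    print(onz(w,a,0),onz(t,b,0),onz(s,c,0))
E
```

```text
tip (array([ 0.49136584, -0.22028451,  0.14435037]), np.float64(0.0049522556126371286)) (array([ 0.50995964, -0.24983952, -0.01217186]), np.float64(0.00880555935868025)) (array([ 0.49997791, -0.25180252, -0.00725446]), np.float64(0.005033456563362624))
[ 0.5122543  -0.24964398  0.        ] [ 0.49745323 -0.24893079  0.        ] [ 0.49773636 -0.2587223   0.        ]
junc (array([ 0.50690715, -0.17869173,  0.31788262]), np.float64(0.01268816503732326)) (array([ 0.58951808, -0.18431123,  0.05800878]), np.float64(0.03072899824900798)) (array([ 0.52965378, -0.23288154,  0.10498677]), np.float64(0.005257147288523776))
[ 0.62760763 -0.1938157   0.        ] [ 0.53606735 -0.254592    0.        ] [ 0.62014466 -0.12423586  0.        ]
top (array([ 0.53577835, -0.17609076,  0.32000721]), np.float64(0.0339256063200022)) (array([ 0.61709242, -0.15594694,  0.13212438]), np.float64(0.021692198626835947)) (array([ 0.55815984, -0.22065347,  0.18068087]), np.float64(0.009576917895523973))
[ 7.01683136e-01 -1.57533332e-01  5.55111512e-17] [ 0.58534985 -0.26483722  0.        ] [0.73888139 0.00708029 0.   
[... 411 characters left out ...]
927,  0.54885758]), np.float64(0.010035178076748539)) (array([ 0.426768  , -0.26430547,  0.1411435 ]), np.float64(0.05517774968403597)) (array([ 0.4245094 , -0.22825488,  0.11112134]), np.float64(0.014115171998351807))
[ 0.45349425 -0.32644572  0.        ] [ 0.42912601 -0.25614818  0.        ] [ 0.48699081 -0.10678296  0.        ]
n2top (array([ 0.44731853, -0.22118398,  0.353215  ]), np.float64(0.013433734234341603)) (array([ 0.438813  , -0.27931489,  0.21515464]), np.float64(0.048703882366281905)) (array([ 0.43225158, -0.26194854,  0.20030695]), np.float64(0.01714471568735761))
[ 0.47216126 -0.40362309  0.        ] [ 0.43848493 -0.3227864   0.        ] [ 0.57789886 -0.01527939  0.        ]
```

```bash
python3 - <<'E'
from h import *
im=eyes.snapshot("side");cv2.imwrite("pics/s1.png",im)
E
```

```text
(no output)
```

View pics/s1.png

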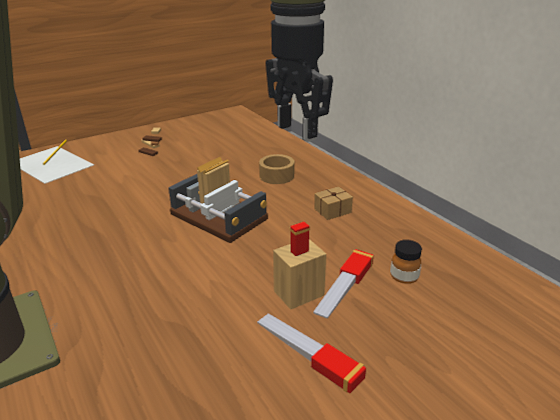

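Emit:
send_rows(rows=[50,4,-4,-30,-3,50,0,0,-40,0,50,0,0,-40,0,50,0,0,-35,0,50,0,0,0,0])

```text
time_s: 3.1
tool_pos: [0.522, -0.1535, 0.1711]
eef_rot: [-3.141, 0.007, 3.135]
ft_force: [-1.0, 1.2, 0.2]
width: 0.585
```

```bash
python3 - <<'E'
from h import *
s=ctrl.read_state();np.savez("w3.npz",p=s['tool_pos'],r=s['eef_rot']);im=eyes.snapshot("wrist");cv2.imwrite("pics/w3.png",im)
print(s['time_s'],s['tool_pos'],np.degrees(s['eef_rot']),s['width'])
E
```

```text
3.1 [ 0.52199731 -0.15348011  0.17113267] [-179.95494211    0.40463053  179.61581805] 0.585432400183459
```

View pics/w3.png

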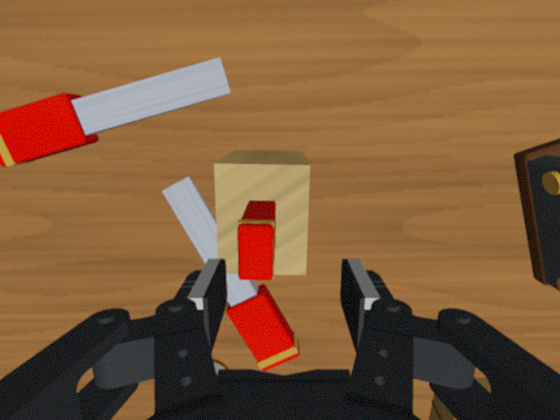

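```bash
cat > g.py <<'E'
from h import *
import sys
w=wcam(sys.argv[1]+".npz");im=cv2.imread("pics/"+sys.argv[1]+".png");hsv=cv2.cvtColor(im,cv2.COLOR_BGR2HSV)
x0,x1,y0,y1=map(int,sys.argv[2:6])
m=((hsv[...,0]<6)&(hsv[...,1]>200)&(hsv[...,2]>200)).astype(np.uint8); k=np.zeros_like(m);k[y0:y1,x0:x1]=1;m*=k
c=max(cv2.findContours(m,0,2)[0],key=cv2.contourArea); r=cv2.minAreaRect(c); print(r)
for p in cv2.boxPoints(r): print(p,onz(w,p,.152))
print(onz(w,r[0],.152))
s=ctrl.read_state();print(s['tool_pos'],np.degrees(s['eef_rot']),s['dq'])
E
python3 g.py w3 234 278 223 285
```

```text
((255.5, 253.0), (50.0, 31.0), 90.0)
[240. 228.] [ 0.50588801 -0.17418026  0.152     ]
[271. 228.] [ 0.50599003 -0.15902025  0.152     ]
[271. 278.] [ 0.53279421 -0.15947062  0.152     ]
[240. 278.] [ 0.5326909  -0.17528548  0.152     ]
[ 0.51905751 -0.1669805   0.152     ]
[ 0.52373846 -0.1540594   0.17356067] [-179.88161128    0.63466708  179.61647261] [-0.01136757 -0.03768378 -0.07945899 -0.00834902  0.01831167 -0.00477769]
```

Emit:
send_rows(rows=[50,-2,-7,0,0,50,-2,-6,0,0,50,0,0,0,0,50,0,0,0,0])

```text
time_s: 3.55
tool_pos: [0.5243, -0.1676, 0.1808]
eef_rot: [-3.135, 0.023, 3.139]
ft_force: [-0.1, 0.4, -0.2]
width: 0.584
```

```bash
python3 - <<'E'
from h import *
s=ctrl.read_state();print(s['time_s'],s['tool_pos'],np.degrees(s['eef_rot']),s['dq'])
E
```

```text
3.55 [ 0.52434167 -0.16761052  0.18077596] [-179.63395247    1.2906676   179.82976141] [-0.00655166 -0.01673435 -0.02213309 -0.00323642  0.0035429  -0.00462319]
```

Emit:
send_rows(rows=[50,-2,0,-8,0,50,-2,0,-14,0,50,0,0,-16,0,50,0,0,-12,0,50,0,0,-7,0,50,0,0,-3,0,50,0,0,0,0])

```text
time_s: 4.25
tool_pos: [0.5211, -0.1693, 0.1209]
eef_rot: [-3.133, 0.029, 3.136]
ft_force: [-0.1, 0.8, -0.0]
width: 0.586
```

```bash
python3 - <<'E'
from h import *
s=ctrl.read_state();print(s['time_s'],s['tool_pos'],np.degrees(s['eef_rot']),s['dq'])
E
```

```text
4.25 [ 0.52114243 -0.16932525  0.12089965] [-179.49286143    1.68537815  179.68446963] [-0.0022062  -0.0012425  -0.00501975 -0.00014596 -0.00207501  0.00021822]
```

Emit:
send_rows(rows=[50,-1,1,-4,0,50,0,1,-2,0,50,0,0,0,0,35,0,0,0,0,30,0,0,0,0])

```text
time_s: 4.75
tool_pos: [0.5213, -0.1676, 0.116]
eef_rot: [-3.132, 0.033, 3.136]
ft_force: [-0.9, 0.7, -0.2]
width: 0.353
```

```bash
python3 - <<'E'
from h import *
s=ctrl.read_state();np.savez("w4.npz",p=s['tool_pos'],r=s['eef_rot']);im=eyes.snapshot("wrist");cv2.imwrite("pics/w4.png",im)
print(s['time_s'],s['tool_pos'],np.degrees(s['eef_rot']),s['width'],s['ft_force'])
E
```

```text
4.75 [ 0.52132764 -0.16758539  0.11599732] [-179.42251029    1.86507286  179.69131711] 0.35288418928133763 [-0.85541529  0.65326008 -0.18990974]
```

View pics/w4.png

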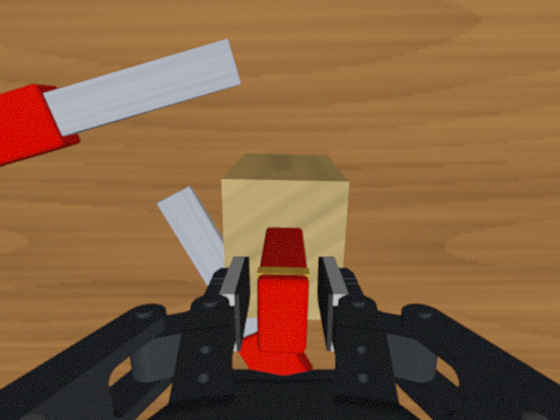

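Emit:
send_rows(rows=[10,0,0,0,0,0,0,0,0,0,0,0,0,0,0])

```text
time_s: 5.1
tool_pos: [0.5216, -0.1677, 0.1163]
eef_rot: [-3.131, 0.033, 3.136]
ft_force: [0.9, -0.2, 0.1]
width: 0.206
```

```bash
python3 - <<'E'
from h import *
s=ctrl.read_state()
print(s['time_s'],s['tool_pos'],np.degrees(s['eef_rot']),s['width']*85.4,s['ft_force'])
E
```

```text
5.1 [ 0.52155417 -0.16769501  0.11633523] [-179.40538461    1.90202464  179.69452767] 17.603722660149398 [ 0.92625284 -0.24588862  0.12673811]
```

Emit:
send_rows(rows=[0,0,0,5,0,0,0,0,12,0,0,0,0,18,0,0,0,0,12,0])

```text
time_s: 5.5
tool_pos: [0.5208, -0.1671, 0.1643]
eef_rot: [-3.133, 0.03, 3.136]
ft_force: [0.2, 1.1, -1.1]
width: 0.201
```

```bash
python3 - <<'E'
from h import *
s=ctrl.read_state()
print(s['time_s'],s['tool_pos'],np.degrees(s['eef_rot']),s['width']*85.4,s['ft_force'],s['torque'])
E
```

```text
5.5 [ 0.52076266 -0.16713805  0.16432116] [-179.5066458     1.73773037  179.67674456] 17.139345679712402 [ 0.18225698  1.06707283 -1.12703205] [ 0.02817976 -0.03028073  0.00119705]
```

Straight, no side load, weight on the wrist. Continue lifting.

Emit:
send_rows(rows=[0,0,0,14,0,0,0,0,20,0,0,0,0,25,0,0,0,0,30,0,0,0,0,25,0,0,0,0,10,0,0,0,0,4,0])

```text
time_s: 6.2
tool_pos: [0.5196, -0.1667, 0.3033]
eef_rot: [-3.131, 0.034, 3.136]
ft_force: [0.3, 0.1, -1.5]
width: 0.205
```

```bash
python3 - <<'E'
from h import *
s=ctrl.read_state()
print(s['time_s'],s['tool_pos'],np.degrees(s['eef_rot']),s['width']*85.4,s['ft_force'],s['torque'])
im=eyes.snapshot("side");cv2.imwrite("pics/s2.png",im)
E
```

```text
6.2 [ 0.51957642 -0.166745    0.30331765] [-179.39769243    1.96795012  179.68295402] 17.482049616234306 [ 0.31978436  0.11457523 -1.46130733] [0.01564921 0.0111726  0.01865689]
```

View pics/s2.png

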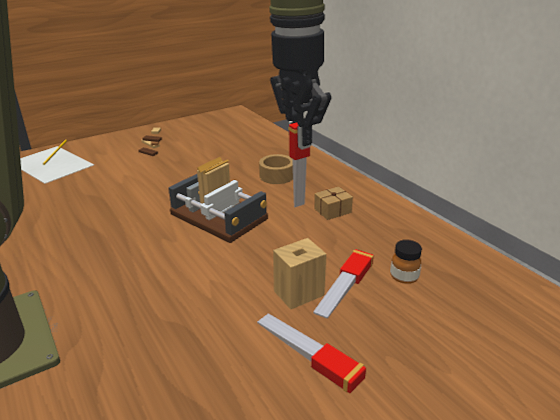

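Emit:
send_rows(rows=[0,0,12,0,0,0,0,28,0,2,0,0,42,0,3,0,-1,46,0,3,0,-1,46,0,3,0,-1,46,0,3,0,-1,44,0,2,0,-1,32,0,2,0,0,18,0,1,0,0,8,0,0])

```text
time_s: 7.25
tool_pos: [0.5017, 0.1719, 0.2873]
eef_rot: [-3.141, 0.007, -2.806]
ft_force: [0.7, -1.1, -1.3]
width: 0.201
```

```bash
python3 - <<'E'
from h import *
s=ctrl.read_state()
print(s['time_s'],s['tool_pos'],np.degrees(s['eef_rot']),s['width']*85.4,s['ft_force'],s['dq'])
E
```

```text
7.25 [0.50171243 0.17190246 0.28731911] [-179.94228853    0.39192946 -160.77160767] 17.165107483437797 [ 0.67184637 -1.09892179 -1.34620113] [ 0.17513183  0.04936953 -0.02541603 -0.01191085  0.01264267  0.16289107]
```

Emit:
send_rows(rows=[0,5,-2,0,-0.5,0,4,0,0,0,0,0,0,0,0])

```text
time_s: 7.55
tool_pos: [0.5096, 0.1697, 0.2847]
eef_rot: [-3.14, 0.001, -2.815]
ft_force: [-0.4, 0.0, -1.4]
width: 0.205
```

```bash
python3 - <<'E'
from h import *
s=ctrl.read_state();np.savez("w5.npz",p=s['tool_pos'],r=s['eef_rot']);im=eyes.snapshot("wrist");cv2.imwrite("pics/w5.png",im)
print(s['time_s'],s['tool_pos'],np.degrees(s['eef_rot']),s['width']*85.4,s['ft_force'],s['dq'])
for n in("side","top"): cv2.imwrite(f"pics/{n}5.png",eyes.snapshot(n))
a=cv2.imread("pics/side5.png")[90:250,150:290];b=cv2.imread("pics/top5.png")[170:310,120:290]
cv2.imwrite("pics/c5.png",np.hstack([cv2.resize(a,(400,457),interpolation=2),cv2.resize(b,(400,457),interpolation=2)]))
E
```

```text
7.55 [0.50957171 0.16965522 0.28466567] [-1.79911038e+02  7.59856833e-02 -1.61266266e+02] 17.49176986234246 [-0.42942542  0.01023007 -1.35054519] [-0.01371267  0.00038407  0.01154424 -0.00856111  0.00555239  0.00050984]
```

View pics/w5.png

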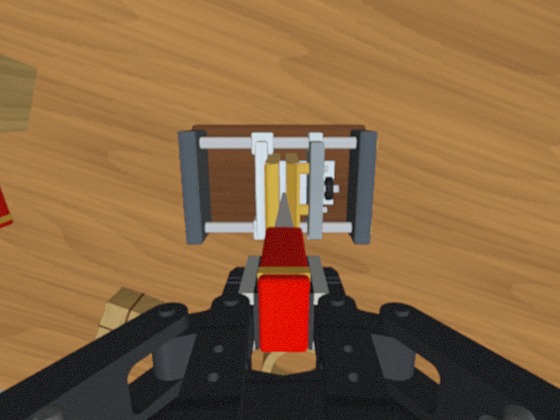

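View pics/c5.png

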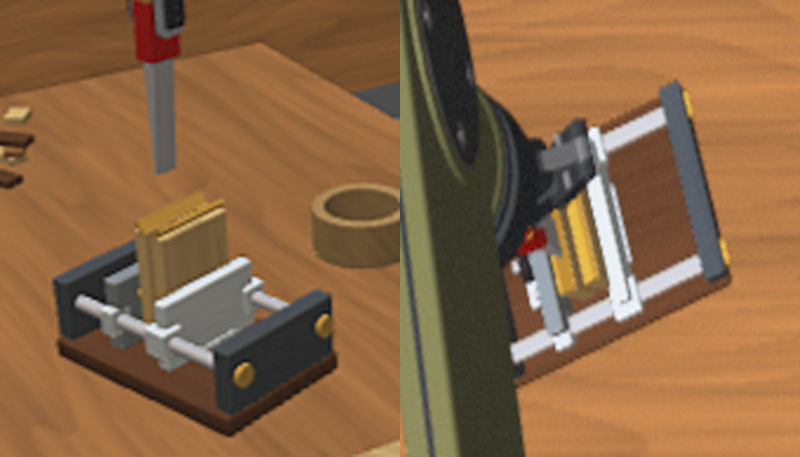

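```bash
python3 - <<'E'
from h import *
im=cv2.imread("pics/w5.png");a=im[120:250,220:350]
cv2.imwrite("pics/w5c.png",cv2.resize(a,(598,598),interpolation=cv2.INTER_CUBIC))
w=wcam("w5.npz"); print(proj(w,[.5096,.1697,.175]))
E
```

```text
[283.08236161 211.56421725]
```

View pics/w5c.png

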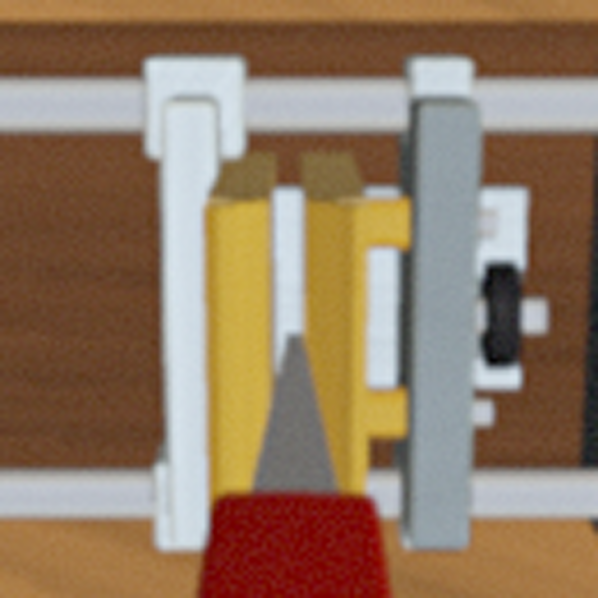

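Emit:
send_rows(rows=[0,4,0,0,-0.4,0,0,0,-6,0,0,0,0,-8,0,0,0,0,-4,0,0,0,0,0,0])

```text
time_s: 8.2
tool_pos: [0.5137, 0.1675, 0.2658]
eef_rot: [-3.14, 0.002, -2.826]
ft_force: [0.0, -0.8, -1.4]
width: 0.2
```

```bash
cat > look.py <<'E'
from h import *
import sys
n=sys.argv[1]
s=ctrl.read_state();np.savez(n+".npz",p=s['tool_pos'],r=s['eef_rot']);im=eyes.snapshot("wrist");cv2.imwrite(f"pics/{n}.png",im)
print(s['time_s'],s['tool_pos'],np.degrees(s['eef_rot']),s['width']*85.4,s['ft_force'],s['torque'])
b=eyes.snapshot("side");cv2.imwrite(f"pics/{n}s.png",b)
a=im[120:250,220:350];b=b[100:230,160:290]
cv2.imwrite(f"pics/{n}c.png",np.hstack([cv2.resize(a,(400,400),interpolation=2),cv2.resize(b,(400,400),interpolation=2)]))
E
python3 look.py w6
```

```text
8.2 [0.51372081 0.16748698 0.26578504] [-1.79911941e+02  1.17858020e-01 -1.61924423e+02] 17.052288019553256 [ 0.02612792 -0.80431311 -1.44310752] [ 0.05703015 -0.03447178  0.00831641]
```

View pics/w6c.png

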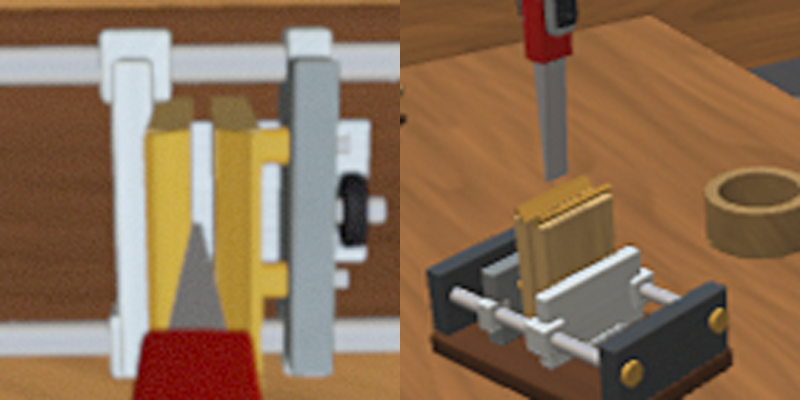

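Emit:
send_rows(rows=[0,0,1,-6,0.3,0,0,0,-8,0,0,0,0,-8,0,0,0,0,-6,0,0,0,0,0,0])

```text
time_s: 8.8
tool_pos: [0.5139, 0.1691, 0.2361]
eef_rot: [-3.14, 0.003, -2.82]
ft_force: [0.1, -0.1, -0.5]
width: 0.206
```

```bash
python3 look.py w7
```

```text
8.8 [0.51387612 0.16908499 0.23607151] [-179.90858442    0.19121057 -161.55155455] 17.55147251216348 [ 0.09000708 -0.08883399 -0.45023566] [ 0.01801981 -0.02497152 -0.03729477]
```

View pics/w7c.png

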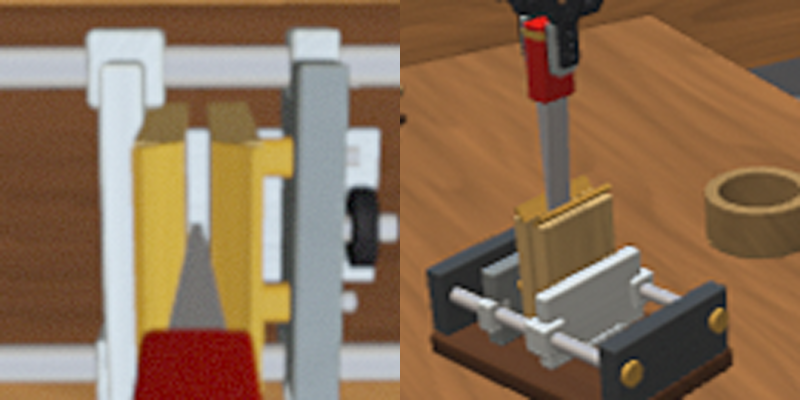

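Emit:
send_rows(rows=[0,0,0,-4,0,0,0,0,-5,0,0,0,0,-5,0,0,0,0,-2,0,0,0,0,0,0])

```text
time_s: 9.4
tool_pos: [0.5151, 0.1693, 0.2204]
eef_rot: [-3.14, 0.007, -2.82]
ft_force: [-0.0, 1.3, -0.7]
width: 0.203
```

```bash
cat > st.py <<'E'
from h import *
s=ctrl.read_state();print(s['time_s'],s['tool_pos'].round(5),np.degrees(s['eef_rot']).round(2),round(s['width']*85.4,1),s['ft_force'].round(2),s['torque'].round(3),s['dq'][1:3].round(3))
E
python3 st.py
```

```text
9.4 [0.51514 0.16933 0.2204 ] [-179.89    0.39 -161.56] 17.3 [-0.01  1.31 -0.71] [-0.003  0.001 -0.022] [0.001 0.002]
```

Emit:
send_rows(rows=[0,0,0,-3,0,0,0,0,-3,0,0,0,0,-2,0])

```text
time_s: 9.7
tool_pos: [0.5155, 0.1695, 0.2122]
eef_rot: [-3.14, 0.008, -2.82]
ft_force: [-0.6, -0.4, -1.4]
width: 0.202
```

```bash
python3 st.py
```

```text
9.7 [0.51548 0.16945 0.21224] [-179.89    0.44 -161.56] 17.3 [-0.56 -0.41 -1.4 ] [ 0.062  0.001 -0.029] [0.017 0.03 ]
```

Emit:
send_rows(rows=[0,0,0,-2,0,0,0,0,-2,0])

```text
time_s: 9.9
tool_pos: [0.5155, 0.1696, 0.2079]
eef_rot: [-3.14, 0.008, -2.82]
ft_force: [0.1, 0.1, -0.9]
width: 0.201
```

Emit:
send_rows(rows=[0,0,0,-2,0,0,0,0,-2,0])

```text
time_s: 10.1
tool_pos: [0.5156, 0.1697, 0.2037]
eef_rot: [-3.14, 0.008, -2.82]
ft_force: [-0.6, -0.1, -0.6]
width: 0.204
```

```bash
python3 look.py w8
```

```text
10.1 [0.51555217 0.16974878 0.20369485] [-179.92146496    0.46743373 -161.56070498] 17.393229046510925 [-0.64350149 -0.07461493 -0.57896422] [ 0.08819236 -0.00846019  0.02750792]
```

View pics/w8c.png

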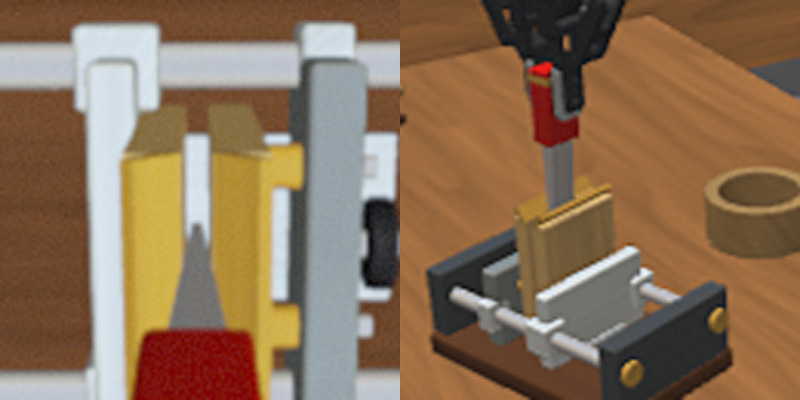

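Emit:
send_rows(rows=[0,0,0,-2,0])

```text
time_s: 10.3
tool_pos: [0.5155, 0.1697, 0.2016]
eef_rot: [-3.14, 0.008, -2.82]
ft_force: [-0.5, 0.4, -1.8]
width: 0.2
```

Emit:
send_rows(rows=[0,0,0,-2,0])

```text
time_s: 10.4
tool_pos: [0.5156, 0.1697, 0.1996]
eef_rot: [-3.14, 0.008, -2.82]
ft_force: [-1.1, 1.4, 1.5]
width: 0.201
```

Emit:
send_rows(rows=[0,0,0,-2,0])

```text
time_s: 10.5
tool_pos: [0.5159, 0.1698, 0.1979]
eef_rot: [-3.14, 0.009, -2.82]
ft_force: [-0.4, 0.5, 2.8]
width: 0.2
```

Emit:
send_rows(rows=[0,0,0,-2,0])

```text
time_s: 10.6
tool_pos: [0.5161, 0.1699, 0.1961]
eef_rot: [-3.14, 0.01, -2.82]
ft_force: [-0.6, -0.7, 2.3]
width: 0.2
```

Emit:
send_rows(rows=[0,0,0,-2,0,0,0,0,-2,0])

```text
time_s: 10.8
tool_pos: [0.5167, 0.17, 0.1926]
eef_rot: [-3.14, 0.011, -2.82]
ft_force: [-0.5, 0.5, 3.7]
width: 0.204
```

Emit:
send_rows(rows=[0,0,0,-2,0,0,0,0,-2,0])

```text
time_s: 11.0
tool_pos: [0.5172, 0.1701, 0.1889]
eef_rot: [-3.14, 0.013, -2.82]
ft_force: [-0.5, -0.5, 3.7]
width: 0.21
```

Emit:
send_rows(rows=[0,0,0,-2,0,0,0,0,-2,0])

```text
time_s: 11.2
tool_pos: [0.5177, 0.1702, 0.1852]
eef_rot: [-3.14, 0.014, -2.819]
ft_force: [-1.5, 0.3, 5.0]
width: 0.203
```

```bash
python3 look.py w9; python3 st.py
```

```text
11.2 [0.51766379 0.17022094 0.18518729] [-179.8829423     0.81107299 -161.54472259] 17.378163780685327 [-1.51382677  0.32939978  4.95695325] [0.05577639 0.14141204 0.01471421]
11.3 [0.51765 0.17019 0.1849 ] [-179.89    0.8  -161.55] 17.1 [0.17 1.14 3.08] [ 0.088 -0.056  0.058] [-0.001 -0.002]
```

View pics/w9c.png

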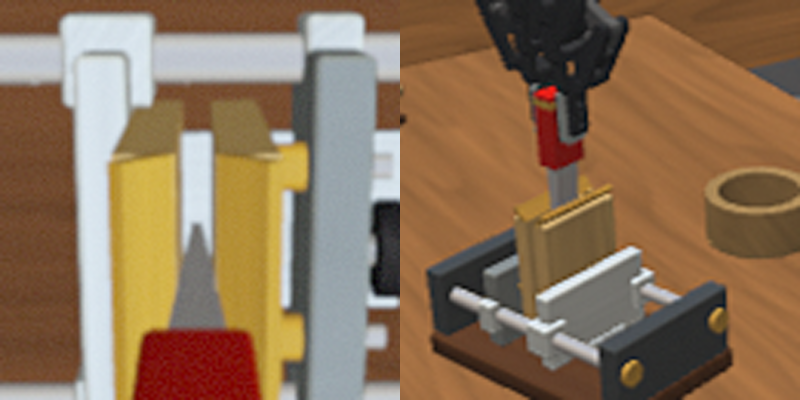

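```bash
python3 - <<'E'
from h import *
for n,r in [("w5",(168,180)),("w6",(166,180)),("w7",(168,180)),("w8",(170,182)),("w9",(168,182))]:
    w=wcam(n+".npz");im=cv2.imread(f"pics/{n}.png").astype(float)
    S=255-im[...,0]; # blue low on wood/brass, high in white
    out=[];
    for v in range(*r):
        p=im[v,265:305,0]; x=np.arange(265,305)
        k=np.where(p>150)[0]; k=k[(k>8)&(k<32)]
        a,b=k[0],k[-1]; th=150
        ua=x[a]-(p[a]-th)/(p[a]-p[a-1]); ub=x[b]+(p[b]-th)/(p[b]-p[b+1])
        A=onz(w,(ua,v),.13);B=onz(w,(ub,v),.13); ax=np.array([-np.sin(np.radians(18.4)),np.cos(np.radians(18.4)),0])
        out.append(((B-A)@ax*1000,A@ax*1000,B@ax*1000,ub-ua))
    print(n,np.median(out,0).round(2),np.std(out,0).round(2))
E
```

```text
w5 [ 5.92 -3.89  2.06  6.89] [0.1  0.12 0.03 0.13]
w6 [ 5.61 -4.31  1.29  6.98] [0.1  0.02 0.09 0.11]
w7 [ 5.48 -3.99  1.48  7.62] [0.07 0.08 0.02 0.12]
w8 [ 5.08 -3.77  1.31  8.11] [0.03 0.01 0.02 0.03]
w9 [ 5.88 -4.46  1.43 10.29] [0.05 0.06 0.02 0.12]
```

```bash
cat > yw.py <<'E'
from h import *
import sys
ax=np.array([-np.sin(np.radians(18.4)),np.cos(np.radians(18.4)),0])
for n in sys.argv[1:]:
    w=wcam(n+".npz");im=cv2.imread(f"pics/{n}.png");h=cv2.cvtColor(im,cv2.COLOR_BGR2HSV)
    m=((h[...,0]>18)&(h[...,0]<28)&(h[...,1]>140)&(h[...,2]>120)).astype(np.uint8)
    # edge rows: find where lips begin (near edge), sample rows
    out=[]
    for v in range(178,200):
        k=np.where(m[v,240:320])[0]+240
        kl=k[k<283]; kr=k[k>283]
        if len(kl)<3 or len(kr)<3: continue
        A=onz(w,(kl[0]-.5,v),.14)
        # right lip outer: contiguous run from first kr
        run=kr[0]
        while m[v,run+1]: run+=1
        B=onz(w,(run+.5,v),.14); a=onz(w,(kl[-1]+.5,v),.13);b=onz(w,(kr[0]-.5,v),.13)
        out.append(((B-A)@ax*1000,(b-a)@ax*1000,kl[0],kl[-1],kr[0],run))
    o=np.array(out); print(n,len(o)); print(np.median(o,0).round(2), o.mean(0).round(2))
E
python3 yw.py w5 w6 w7 w8 w9
```

```text
w5 22
[ 27.96   7.84 266.   277.   287.   298.  ] [ 28.11   7.92 265.59 277.   287.09 298.  ]
w6 22
[ 28.3    7.34 268.   280.   290.   303.  ] [ 28.3    7.41 268.   279.95 290.05 303.  ]
w7 22
[ 28.53   6.6  264.   279.   289.   304.  ] [ 28.47   6.89 264.   278.55 289.   303.73]
w8 22
[ 28.87   6.95 260.   278.   289.   307.  ] [ 29.31   6.88 260.05 277.55 289.41 307.59]
w9 22
[ 30.18   8.61 256.   275.   291.   310.  ] [ 30.77   8.44 256.23 275.41 291.   311.27]
```

Emit:
send_rows(rows=[0,0,0,-2,0,0,0,0,-2,0])

```text
time_s: 11.5
tool_pos: [0.5182, 0.1703, 0.1813]
eef_rot: [-3.139, 0.015, -2.82]
ft_force: [-0.9, -0.0, 6.5]
width: 0.202
```

```bash
python3 look.py wa; python3 st.py; python3 yw.py wa
```

```text
11.5 [0.51817344 0.17030865 0.18133613] [-179.87901269    0.87065997 -161.54747491] 17.244004695210865 [-0.88343688 -0.03485614  6.47380275] [0.01405159 0.20937547 0.04552612]
11.6 [0.51813 0.17033 0.18111] [-179.88    0.86 -161.54] 17.7 [0.09 0.43 3.17] [ 0.074 -0.072  0.058] [-0.001 -0.001]
wa 22
[ 30.55   8.23 255.   275.   290.   311.  ] [ 30.57   8.35 255.32 274.82 290.55 311.18]
```

View pics/wac.png

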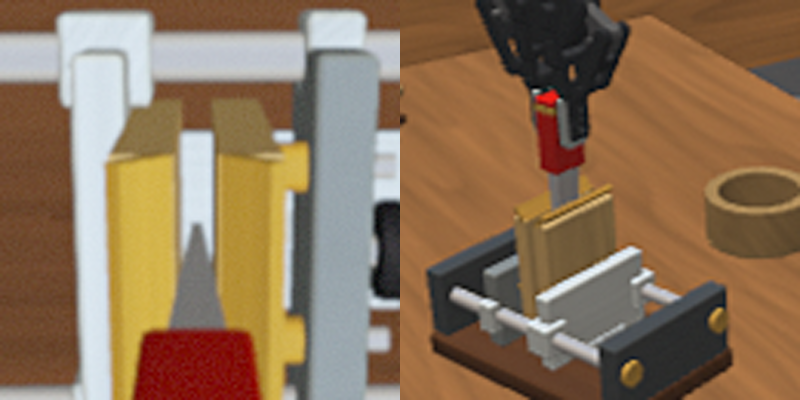

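```bash
python3 st.py; python3 -c "
from h import *
print(ctrl.sign_off())"
```

```text
11.6 [0.51813 0.17033 0.18111] [-179.88    0.86 -161.54] 17.7 [0.09 0.43 3.17] [ 0.074 -0.072  0.058] [-0.001 -0.001]
the job is handed in; nothing more can be done
None
```

I lifted the small red-handled gauge straight out of the rack and slid its blade between the clamp plates. I handed the job in at 11.6 s, still gripping the gauge at depth.

**Depth:** Both plates first dragged at a TCP height of about 0.2005 m. I then went 19.4 mm deeper, which puts the sprung plate about 1.9 mm back. The drag rose steadily from roughly 3–4 N to about 8 N while moving, as expected for about 2 mm. Once the arm stopped, the wrist force relaxed to about 3 N (about 4.5 N allowing for the gauge's weight). The last side readings were under 1 N, and there was no sign of jamming or of the gauge slipping in the grip.

**Disagreement:** The camera gap measurements are coarse. They suggest the plate gave way by about 1.1–1.7 mm, less than the depth and drag figures. They also put the starting gap at 5–6 mm, against about 6.5 mm from the depth at first contact. I went by depth and drag.

**Other notes:**
- The two larger look-alikes tipped over on their own early on, before the arm came near them.
- The arm came nowhere near the gift box, tape roll or jar, but I took no final picture of them.
- The tool ended with a tilt of about 0.9°. The gauge itself leans about 1° along the slot, because the tool was tilted 1.9° when it gripped.

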